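# Centre-punch the rounded end of a bracket blank

### The job

Pick up the spring-loaded centre punch, stand it on the drill spot at the rounded end of the bracket blank that is screwed to the small board, and press its sleeve straight down until the hidden spring snaps. Do not fire it anywhere else. Then let go and leave the punch standing upright, centred on that spot, with its sleeve sprung back up.

Things in the scene. Friction and masses are not known exactly. Their poses are not given: they have to be found in the camera images.
- punch: Steel centre punch, 330 g, 104 mm tall, standing upright, loose. Foot disc 44 mm across, 12 mm high; 16 mm stem; ribbed sleeve 26 mm across from 28 to 90 mm above the underside (grip it at about 65 mm, any direction; the foot then hangs with no play); 30 mm cap on top. Origin: centre of the foot's underside, z up its axis. The taller pepper mill (190 mm) and small salt shaker (80 mm) are unneeded.
- sleeve (a joint): How far the sleeve is pressed down towards the foot, in m: 0 fully up, 0.013 at the stop. Resistance grows from 3 N to a peak of 8 to 9 N near 6 mm, then the spring snaps and it falls to about 3 N at 12 mm. It counts as snapped beyond 9 mm; 11 to 12 mm is a sure stroke. A damper adds 1 N at 15 mm/s. Freed, the sleeve rises gently back to 0.
- blank: Fixed wooden board 200 x 100 x 18 mm, the aluminium blank 150 x 60 x 4 mm screwed flat on it (screw heads 2 mm high at mid-length). Origin: centre of the board's underside; x along the board to the blank's rounded end (30 mm radius; other end square), z up. Two scribed 16 mm rings with dots at x = +45 and -45 mm: punch only the +45 one. A smaller loose blank on the counter is not part of the job.
- drill_spot (a point): The dot in the ring at the rounded end, on the blank's top face, 22 mm above the counter; the punch's foot goes flat and centred on it. Axes as the board's.
Things that resemble listed ones, but are neither listed nor needed, are in the scene too. What is shaped like the punch but turquoise is not meant. Several things have the shape of the blank; the one meant has the colours described above.

How it is judged:
By the outcome, as a careful person would: the job done as asked, in the order asked, and still so for the second after the job is handed in, with the robot touching nothing.
It also fails if it takes over 42 s, if anything falls off the work surface, if the arm or the gripper's body presses on something with over 40 N, if the wrist force passes 120 N, or if a joint passes its speed limit or range.

### The arm

A 6-joint arm with a two-finger parallel gripper is mounted at the origin on the work surface. World frame = base frame: x ahead of the robot, y to its left, z up, the work surface at z = 0. Lengths are in m, angles in degrees, forces in N, time in s.
With the tool pointing down it reaches from about 0.4 to 0.825 m from the base axis. Payload 7 kg.
Tool frame: the origin (TCP) lies midway between the tips of the shut fingers; the grasp point (between the pads) lies 19 mm behind it; z points along the fingers, y is the line along which they close (so a half turn about z gives the same grasp; the last joint's range is limited). The gripper opens to 88 mm and grips with 3 to 60 N. Pads are 19 mm wide; open, the fingers measure 130 mm over their backs; the gripper's body (78 mm by 193 mm) begins 47 mm behind the grasp point.
Start: joints at [-48.925, 20.546, 0.682, 0, -70.136, -16.507], TCP at [0.281, -0.614, 0.227] pointing down, gripper open.
Joint ranges: [-176.03, 176.03], [-82.01, 121.73], [-58.28, 71.71], [-173.87, 95.51], [-174.79, -0.11], [-173.66, 173.66]. Speed limits (degrees/s): [136.94, 136.94, 172.46, 180, 180, 180].

### API

Orientations are given as [roll, pitch, yaw] about the fixed x, y, z axes, in that order (R = Rz(yaw) Ry(pitch) Rx(roll)).
In Python, from plant import telemetry, viewer, workorder gives the robot as it stands. The module is installed in compiled form; this text tells all that it offers.
- The arm moves only by the tool carry_out, never from a script. Its argument "rows" is a list of rows, each a list of 6 numbers: the shift along the tool's x, y, z in m, then the turn, a rotation vector about the tool's x, y, z in rad. In form: [[tx, ty, tz, ax, ay, az], ...]. A call has 1 to 8 rows; each row is the pose to reach, as a shift and turn from the pose commanded when the call began, along the tool's axes at that moment; what a row does not reach only later rows make up. A row lasts 1/8 s, in which the tool goes at most 62.5 mm and 10.7 degrees, less where a joint would pass 70% of its speed; a pose out of reach is approached as far as the arm can. A call with a gripper value outside its range is refused whole. "grip" is the gripper's target within -1 to 1 (fully open at 1, half-way at 0, shut at -1), set as the call begins (left out, the last holds). The fingers move at their own pace and stop on an object; the grip force is fixed at half the most. Time passes only in rows, so rows that repeat a pose let the fingers close. It gives the time, the measured TCP pose, the force, the opening and the grip force at its end, in the units of the state.
- telemetry.get_obs(): the state, without advancing time (a new reading comes with each control period).
- viewer.snapshot(name): name is "side" or "top"; returns the picture (384x512x3 uint8, red, green, blue); there is no depth.
- viewer.camera_info(name): a dict with "intrinsics" (3x3 intrinsics, pixels), "extrinsics" (4x4, takes a point from camera to world coordinates). Camera axes: x right, y down, z forward; pixel columns grow to the right and rows downward; lengths in m; the calibration is good to about 2 mm. A picture is of the moment at which its call begins. camera_info takes no time and is no camera call.
- workorder.close_job(): hands the job in; it is judged then, once.
The state is a dict: "clock": time; "joint_pos": joint angles; "qvel": joint speeds; "tau": joint torques, N m; "tool_pos": TCP position; "orientation": TCP orientation; "force": force on the tool from outside, world axes, zero at the start; "moment": the same for the moment, N m; "opening": finger opening in m; "gripper_force": force on a finger pad.
Only numpy, scipy, OpenCV 4.12 (cv2) and the standard library are available. Lean on these libraries where they do the work, as an engineer would, in place of code of your own. Each camera call takes 0.05 s, during which the arm holds its last target. There are 200 camera calls.

## Working session

There is one attempt and no reset: what is moved stays moved. The work goes in short steps, Python scripts to look and compute and a tool call to move; the robot and the scene stay as the last step left them, time stands still between calls to the robot, and variables do not carry over. Pictures are saved under pics/ and viewed, at most 10 in all, crops included, and the job is handed in when it is done.

Besides the shell and the picture viewer there is one more tool, called after "Call:" in YAML: its name, and indented under it one key for each argument. carry_out: Moves the arm, as the interface text tells. Its arguments: {"type":"object","properties":{"rows":{"type":"array"},"grip":{"type":"number"}},"required":["rows"]}

```bash
mkdir -p pics
cat > h.py <<'E'
import numpy as np, cv2
from plant import telemetry, viewer, workorder
def snap(n,f):
    im=np.array(viewer.snapshot(n)); cv2.imwrite(f,im[:,:,::-1]); return im
def ray(n,u,v):
    c=viewer.camera_info(n);K=np.array(c["intrinsics"]);E=np.array(c["extrinsics"])
    d=E[:3,:3]@np.linalg.solve(K,[u,v,1.]);return E[:3,3],d/np.linalg.norm(d)
def atz(n,u,v,z):
    o,d=ray(n,u,v);return o+d*(z-o[2])/d[2]
def tri(a,b):
    (o,d),(p,e)=ray("side",*a),ray("top",*b)
    s=np.linalg.lstsq(np.c_[d,-e],p-o,rcond=None)[0]
    A,B=o+d*s[0],p+e*s[1];return (A+B)/2,np.linalg.norm(A-B)
def proj(n,P):
    c=viewer.camera_info(n);K=np.array(c["intrinsics"]);E=np.array(c["extrinsics"])
    q=K@(E[:3,:3].T@(np.array(P)-E[:3,3]));return q[:2]/q[2]
E
python3 - <<'E'
from h import *
a=snap("side","pics/s0.png");b=snap("top","pics/t0.png")
for n in("side","top"):print(viewer.camera_info(n))
print(telemetry.get_obs())
E
```

```text
{'intrinsics': array([[418.8940807 ,   0.        , 264.90068266],
       [  0.        , 418.8940807 , 187.96391231],
       [  0.        ,   0.        ,   1.        ]]), 'extrinsics': array([[ 0.80068253, -0.4364163 ,  0.41042452,  0.11887204],
       [-0.59873783, -0.60637805,  0.52327686, -0.41578134],
       [ 0.02050587, -0.66471533, -0.74681527,  0.65707933],
       [ 0.        ,  0.        ,  0.        ,  1.        ]])}
{'intrinsics': array([[457.35303812,   0.        , 253.24526633],
       [  0.        , 457.35303812, 195.87306213],
       [  0.        ,   0.        ,   1.        ]]), 'extrinsics': array([[-0.02220008, -0.99697802,  0.07444449,  0.38359706],
       [-0.99972431,  0.02156833, -0.00927956,  0.03542484],
       [ 0.00764588, -0.07462997, -0.99718198,  1.19136722],
       [ 0.        ,  0.        ,  0.        ,  1.        ]])}
{'clock': 0.1, 'joint_pos': array([-4.89240656e+01,  2.05869276e+01,  6.39426558e-01, -1.50804245e-02,
       -7.01356875e+01, -1.65073340e+01]), 'qvel': array([ 0.02692826, -0.11315708,  0.08460767,  0.00904751, -0.06126233,
       -0.0717761 ]), 'tau': array([-3.45250646e-04, -5.84164166e+01,  2.93753833e+01,  7.01537892e+00,
        1.01858441e-02, -6.53002576e-05]), 'tool_pos': array([ 0.28044338, -0.61351552,  0.22573235]), 'orientation': array([ 1.79916212e+02, -1.00457866e-02, -1.55436527e+02]), 'force': array([-0.44054617, -0.41875092, -0.71005957]), 'moment': array([-0.02962311, -0.00182126, -0.03267136]), 'gripper_force': 0.0, 'opening': 0.0875333947044951}
```

View pics/s0.png

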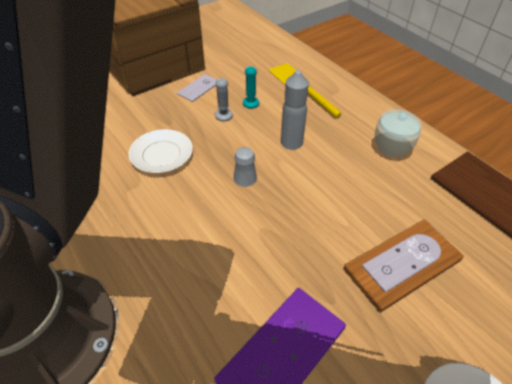

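View pics/t0.png

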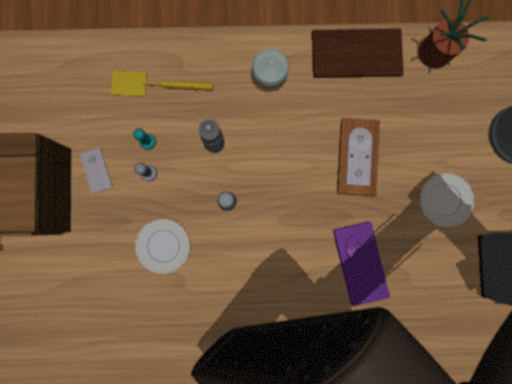

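The grey punch is at side (223,100) and top (146,171). It could be mistaken for:
- the turquoise copy at side (250,88), top (146,140)
- the pepper mill at side (294,110), top (210,133)
- the salt shaker at side (245,167), top (227,201)

The board with the aluminium blank is at side (403,263), top (358,157). It could be mistaken for:
- the purple copy at side (280,340), top (362,263)
- the loose blank at side (198,88), top (96,170)

I choose the grey punch and the wooden board with the aluminium blank, and check both in one close crop.

Run:
```python
import cv2,numpy as np
s=cv2.imread("pics/s0.png");t=cv2.imread("pics/t0.png")
f=lambda im,x,y,w,h,k:cv2.resize(im[y:y+h,x:x+w],(400,300),interpolation=cv2.INTER_CUBIC)
o=np.vstack([np.hstack([f(s,190,65,80,60,5),f(s,340,215,128,96,5)]),np.hstack([f(t,110,145,80,60,5),f(t,300,109,128,96,5)])])
cv2.imwrite("pics/c0.png",o)
```

```text
(no output)
```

View pics/c0.png

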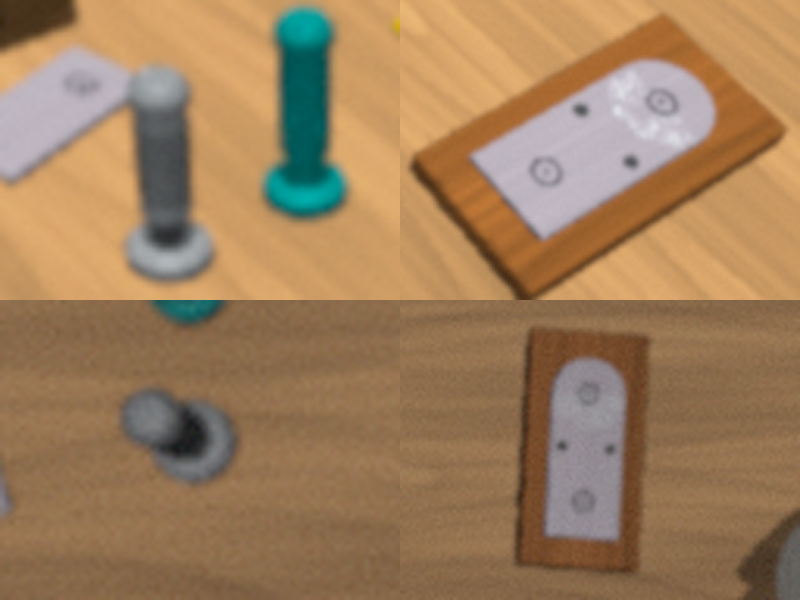

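The crops confirm the choice. The punch is grey with a light foot: side foot (224,113), cap (222,82); top foot (149,173), cap (140,168). The ring at the rounded end is at side (423.2,247.6), top (360.2,138.8). The ring at the square end is at side (386.7,270), top (358.6,173.3).

Run:
```python
from h import *
np.set_printoptions(precision=4,suppress=True)
print("ring+",tri((423.2,247.6),(360.2,138.8)));print("ring-",tri((386.7,270),(358.6,173.3)))
print("foot top",tri((224,113.2),(149,173.2)));print("cap",tri((221.8,82),(140,168.4)))
print(atz("top",149,173.2,.012),atz("top",140,168.4,.1),atz("side",221.8,82,.1),atz("side",224,113.2,.012))
print(atz("top",360.2,138.8,.022),atz("side",423.2,247.6,.022))
for n in("mill",(210,133)),("turq",(146,140)),("salt",(227,201)):print(n[0],atz("top",*n[1],.05))
```

```text
ring+ (array([ 0.613 , -0.2557,  0.024 ]), np.float64(0.00035349662395456533))
ring- (array([ 0.5234, -0.2481,  0.0246]), np.float64(0.001096344036927293))
foot top (array([0.538 , 0.2926, 0.0109]), np.float64(0.003376733298205517))
cap (array([0.5388, 0.2948, 0.0988]), np.float64(0.003627374523177522))
[0.5364 0.2932 0.012 ] [0.537  0.2954 0.1   ] [0.5394 0.2924 0.1   ] [0.5387 0.2905 0.012 ]
[ 0.6133 -0.256   0.022 ] [ 0.6147 -0.2553  0.022 ]
mill [0.6304 0.1305 0.05  ]
turq [0.6159 0.292  0.05  ]
salt [0.4574 0.0907 0.05  ]
```

Heights fit the text (ring 24 vs 22 mm, foot top 11 vs 12, cap 99 vs 104), and the ring spacing is 90 mm. I'm moving to above the punch, with the fingers closing along world y so they stay clear of the turquoise copy.

Call:
carry_out:
  rows:
    - [-0.038, 0.045, 0, 0, 0, 0.0536]
    - [-0.076, 0.09, 0, 0, 0, 0.1072]
    - [-0.114, 0.135, 0, 0, 0, 0.1608]
    - [-0.152, 0.18, 0, 0, 0, 0.2144]
    - [-0.19, 0.224, 0, 0, 0, 0.268]
    - [-0.228, 0.269, 0, 0, 0, 0.3216]
    - [-0.266, 0.314, 0, 0, 0, 0.3752]
    - [-0.304, 0.359, 0, 0, 0, 0.4288]
  grip: 1

```text
clock: 1.1
tool_pos: [0.4078, -0.1591, 0.2266]
orientation: [180.0, 0.0, 179.9]
force: [1.3, -0.3, -0.5]
opening: 0.0878
gripper_force: 0.0
```

Call:
carry_out:
  rows:
    - [-0.016, 0.057, 0, 0, 0, 0]
    - [-0.032, 0.114, 0, 0, 0, 0]
    - [-0.049, 0.171, 0, 0, 0, 0]
    - [-0.065, 0.228, 0, 0, 0, 0]
    - [-0.081, 0.285, 0, 0, 0, 0]
    - [-0.098, 0.342, 0, 0, 0, 0]
    - [-0.115, 0.4, 0, 0, 0, 0]
    - [-0.13, 0.4535, 0, 0, 0, 0]

```text
clock: 2.1
tool_pos: [0.538, 0.2946, 0.2262]
orientation: [-180.0, -0.0, -180.0]
force: [1.7, 0.0, 0.6]
opening: 0.0879
gripper_force: 0.0
```

Call:
carry_out:
  rows:
    - [0, 0, 0, 0, 0, 0]
    - [0, 0, 0, 0, 0, 0]
    - [0, 0, 0, 0, 0, 0]

```text
clock: 2.48
tool_pos: [0.5376, 0.2915, 0.2267]
orientation: [-180.0, -0.0, 180.0]
force: [-0.3, 0.3, -0.1]
opening: 0.0875
gripper_force: 0.0
```

Call:
carry_out:
  rows:
    - [0, 0.001, 0.045, 0, 0, 0]
    - [0, 0.001, 0.09, 0, 0, 0]
    - [0, 0.001, 0.13, 0, 0, 0]
    - [0, 0.001, 0.16, 0, 0, 0]
    - [0, 0.001, 0.175, 0, 0, 0]
    - [0, 0.001, 0.181, 0, 0, 0]
    - [0, 0.001, 0.181, 0, 0, 0]
    - [0, 0.001, 0.181, 0, 0, 0]

```text
clock: 3.48
tool_pos: [0.5384, 0.294, 0.0468]
orientation: [179.9, 0.1, -180.0]
force: [0.7, -0.5, 0.3]
opening: 0.0874
gripper_force: 0.0
```

Run:
```python
from h import *
s=snap("side","pics/s1.png");t=snap("top","pics/t1.png")
f=lambda im,x,y,w,h:cv2.resize(im[y:y+h,x:x+w,::-1],(400,400),interpolation=cv2.INTER_CUBIC)
cv2.imwrite("pics/c1.png",np.hstack([f(s,180,50,80,80),f(t,105,130,80,80)]))
```

```text
(no output)
```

View pics/c1.png

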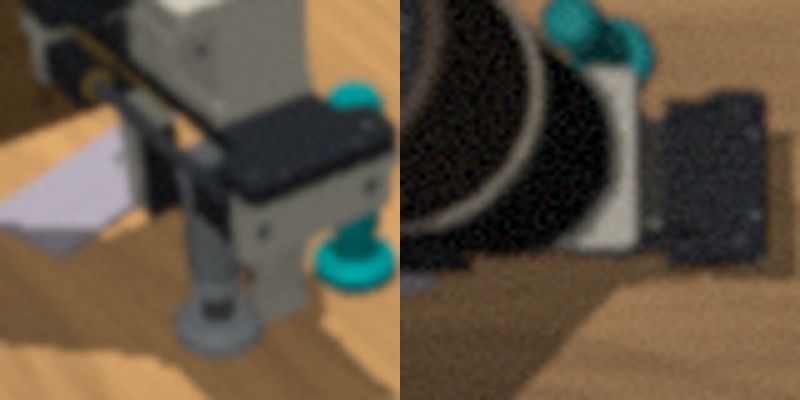

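The crop shows the punch between the open fingers, with its foot at side ≈(223.5,115) and the turquoise copy clear of them. I'll close and lift.

Call:
carry_out:
  rows:
    - [0, 0, 0, 0, 0, 0]
    - [0, 0, 0, 0, 0, 0]
    - [0, 0, 0, 0, 0, 0]
    - [0, 0, 0, 0, 0, 0]
    - [0, 0, 0, 0, 0, 0]
    - [0, 0, 0, 0, 0, 0]
  grip: -1

```text
clock: 4.32
tool_pos: [0.5379, 0.2936, 0.0455]
orientation: [180.0, 0.0, 180.0]
force: [0.2, 0.8, 0.1]
opening: 0.0334
gripper_force: 0.3
```

Call:
carry_out:
  rows:
    - [0, 0, -0.01, 0, 0, 0]
    - [0, 0, -0.03, 0, 0, 0]
    - [0, 0, -0.06, 0, 0, 0]
    - [0, 0, -0.1, 0, 0, 0]
    - [0, 0, -0.14, 0, 0, 0]
    - [0, 0, -0.18, 0, 0, 0]
    - [0, 0, -0.21, 0, 0, 0]
    - [0, 0, -0.22, 0, 0, 0]

```text
clock: 5.32
tool_pos: [0.5381, 0.2938, 0.2678]
orientation: [179.9, 0.1, 180.0]
force: [0.5, -0.3, -3.5]
opening: 0.0271
gripper_force: 30.0
```

Call:
carry_out:
  rows:
    - [0, -0.015, 0, 0, 0, 0]
    - [0, -0.05, 0, 0, 0, 0]
    - [0, -0.1, 0, 0, 0, 0]
    - [0, -0.155, 0, 0, 0, 0]
    - [-0.01, -0.21, 0, 0, 0, 0]
    - [-0.02, -0.265, 0, 0, 0, 0]
    - [-0.03, -0.32, 0, 0, 0, 0]
    - [-0.04, -0.375, 0, 0, 0, 0]

```text
clock: 6.32
tool_pos: [0.5766, -0.0837, 0.2638]
orientation: [180.0, -0.2, 180.0]
force: [0.5, 0.7, -3.2]
opening: 0.0269
gripper_force: 30.0
```

Call:
carry_out:
  rows:
    - [-0.01, -0.05, 0, 0, 0, 0]
    - [-0.018, -0.095, 0.01, 0, 0, 0]
    - [-0.025, -0.13, 0.03, 0, 0, 0]
    - [-0.031, -0.155, 0.06, 0, 0, 0]
    - [-0.035, -0.17, 0.09, 0, 0, 0]
    - [-0.036, -0.174, 0.12, 0, 0, 0]
    - [-0.036, -0.174, 0.14, 0, 0, 0]
    - [-0.036, -0.174, 0.15, 0, 0, 0]

```text
clock: 7.32
tool_pos: [0.6116, -0.2557, 0.1125]
orientation: [179.9, -0.3, 179.9]
force: [0.1, 0.5, -3.2]
opening: 0.0269
gripper_force: 30.0
```

Call:
carry_out:
  rows:
    - [0, 0, 0, 0, 0, 0]
    - [0, 0, 0, 0, 0, 0]
    - [0, 0, 0, 0, 0, 0]

```text
clock: 7.7
tool_pos: [0.6143, -0.2555, 0.1166]
orientation: [-180.0, 0.1, -180.0]
force: [-0.3, 0.0, -3.1]
opening: 0.0273
gripper_force: 30.0
```

Run:
```python
from h import *
s=snap("side","pics/s2.png");t=snap("top","pics/t2.png")
o=telemetry.get_obs();print(o["clock"],o["tool_pos"],o["force"])
p=o["tool_pos"]; print(proj("side",[p[0],p[1],p[2]-.046]),proj("side",[.614,-.2557,.022]))
f=lambda im,x,y,w,h:cv2.resize(im[y:y+h,x:x+w,::-1],(400,400),interpolation=cv2.INTER_CUBIC)
cv2.imwrite("pics/c2.png",np.hstack([f(s,360,180,100,100),f(t,310,100,100,100)]))
```

```text
7.8 [ 0.61420709 -0.25542825  0.11640065] [-0.1015724  -1.32600605 -2.24053358]
[431.55011597 232.18223616] [423.13918653 247.9395779 ]
```

View pics/c2.png

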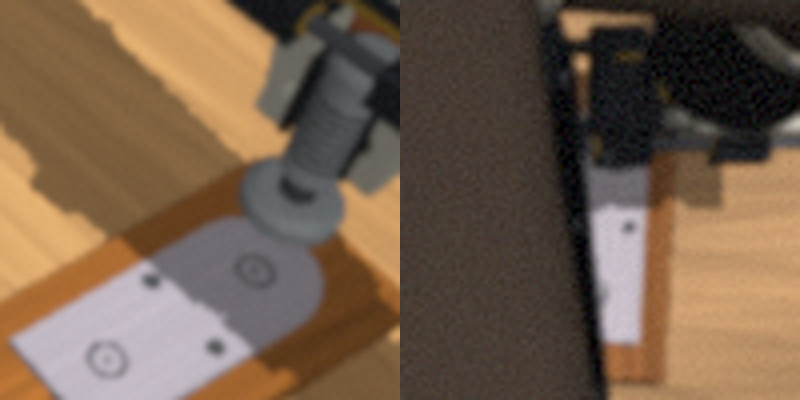

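The crop shows the foot at side ≈(433,230), within about 1 mm of the prediction. The dot is at side (423.5,247.5), as measured. I'll descend to a few mm above it and look closely.

Call:
carry_out:
  rows:
    - [0, 0, 0.01, 0, 0, 0]
    - [0, 0, 0.022, 0, 0, 0]
    - [0, 0, 0.031, 0, 0, 0]
    - [0, 0, 0.036, 0, 0, 0]
    - [0, 0, 0.038, 0, 0, 0]
    - [0, 0, 0.038, 0, 0, 0]
    - [0, 0, 0.038, 0, 0, 0]

```text
clock: 8.68
tool_pos: [0.6141, -0.2555, 0.078]
orientation: [-180.0, 0.0, -180.0]
force: [-0.3, 0.0, -2.6]
opening: 0.0265
gripper_force: 30.0
```

Run:
```python
from h import *
s=snap("side","pics/s3.png")
o=telemetry.get_obs();print(o["clock"],o["tool_pos"],o["force"])
p=o["tool_pos"]
im=cv2.resize(s[205:275,380:473,::-1],None,fx=8.5,fy=8.5,interpolation=cv2.INTER_CUBIC)
a=np.linspace(0,2*np.pi,90)
# model: foot rims at predicted TCP pose (dots) : green bottom, red top of foot ; blue: 44 mm circle on spot
for z,c in((p[2]-.046,(0,255,0)),(p[2]-.034,(0,0,255))):
    for t in a:
        q=(proj("side",[p[0]+.022*np.cos(t),p[1]+.022*np.sin(t),z])-[380,205]+.5)*8.5-.5
        cv2.circle(im,tuple(int(v) for v in q),1,c,-1)
for r in(.008,.030):
  for t in a:
    q=(proj("side",[.614+r*np.cos(t),-.2557+r*np.sin(t),.022])-[380,205]+.5)*8.5-.5
    cv2.circle(im,tuple(int(v) for v in q),1,(255,0,0),-1)
cv2.imwrite("pics/c3.png",im);print(im.shape)
```

```text
8.725 [ 0.61409746 -0.25552397  0.07796571] [-0.22510011 -0.30269094 -3.25596646]
(595, 790, 3)
```

View pics/c3.png

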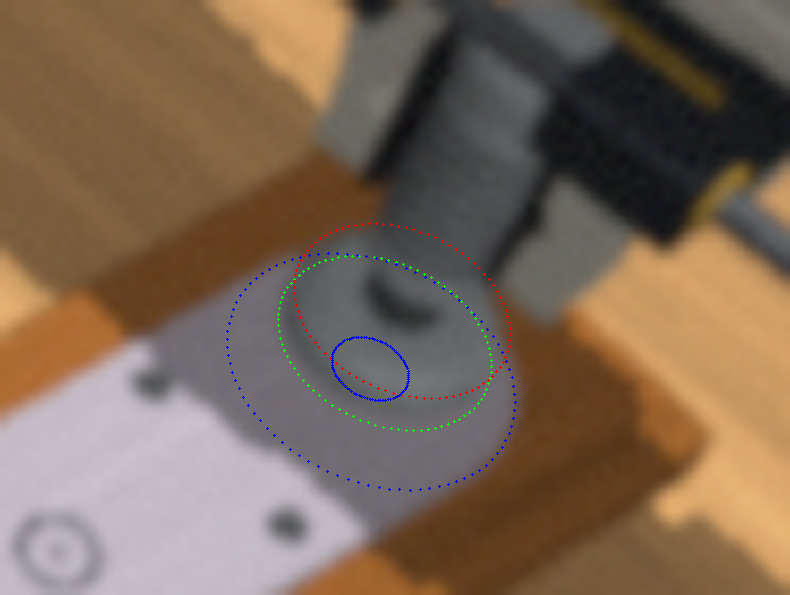

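The model outlines (foot green/red, ring and rounded end blue) fit the picture. The foot is at ≈(432,243) in the side image and centred over the spot to about 1 mm. I'll lower gently to contact.

Call:
carry_out:
  rows:
    - [0, 0, 0.003, 0, 0, 0]
    - [0, 0, 0.005, 0, 0, 0]
    - [0, 0, 0.006, 0, 0, 0]
    - [0, 0, 0.007, 0, 0, 0]
    - [0, 0, 0.007, 0, 0, 0]

```text
clock: 9.35
tool_pos: [0.6138, -0.2555, 0.0705]
orientation: [180.0, -0.0, 180.0]
force: [0.5, -0.0, -3.0]
opening: 0.0266
gripper_force: 30.0
```

Call:
carry_out:
  rows:
    - [0, 0, 0.001, 0, 0, 0]
    - [0, 0, 0.002, 0, 0, 0]
    - [0, 0, 0.002, 0, 0, 0]

```text
clock: 9.72
tool_pos: [0.6143, -0.2555, 0.0692]
orientation: [-180.0, 0.1, -180.0]
force: [-0.7, 2.7, 2.3]
opening: 0.0268
gripper_force: 30.0
```

Run:
```python
from h import *
s=snap("side","pics/s4.png")
o=telemetry.get_obs();print(o["tool_pos"],o["force"],o["moment"])
im=cv2.resize(s[205:275,380:473,::-1],None,fx=8.5,fy=8.5,interpolation=cv2.INTER_CUBIC)
a=np.linspace(0,2*np.pi,90)
for r,z,c in((.022,.022,(0,255,0)),(.022,.034,(0,0,255)),(.030,.022,(255,0,0))):
  for t in a:
    q=(proj("side",[.614+r*np.cos(t),-.2557+r*np.sin(t),z])-[380,205]+.5)*8.5-.5
    cv2.circle(im,tuple(int(v) for v in q),1,c,-1)
cv2.imwrite("pics/c4.png",im)
```

```text
[ 0.61423662 -0.25549882  0.06923061] [-0.45966122  1.56637831  2.2396457 ] [0.52171483 0.33608087 0.01771585]
```

View pics/c4.png

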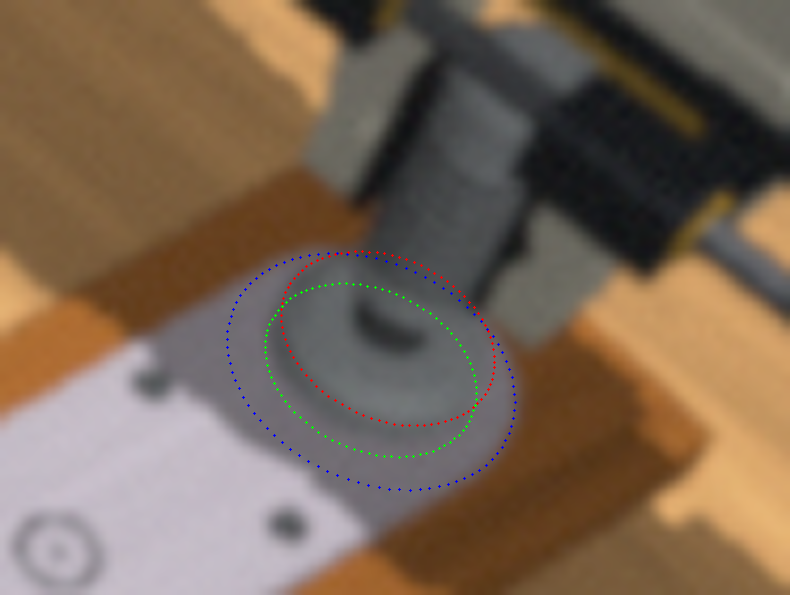

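The foot is on the blank and sits about 1 mm to the right in the image (left edge ≈275 vs 266, right ≈497 vs 494). I'll lift slightly, shift by that amount and set it down again.

Call:
carry_out:
  rows:
    - [0, 0, -0.003, 0, 0, 0]
    - [0.0008, 0.0004, -0.004, 0, 0, 0]
    - [0.0008, 0.0004, -0.004, 0, 0, 0]
    - [0.0008, 0.0004, -0.002, 0, 0, 0]
    - [0.0008, 0.0004, -0.001, 0, 0, 0]
    - [0.0008, 0.0004, 0, 0, 0, 0]
    - [0.0008, 0.0004, 0, 0, 0, 0]

```text
clock: 10.65
tool_pos: [0.6133, -0.2551, 0.0691]
orientation: [-180.0, 0.0, -180.0]
force: [-1.2, 1.7, 2.6]
opening: 0.0274
gripper_force: 30.0
```

Call:
carry_out:
  rows:
    - [0, 0, 0.0015, 0, 0, 0]
    - [0, 0, 0.003, 0, 0, 0]
    - [0, 0, 0.0045, 0, 0, 0]
    - [0, 0, 0.006, 0, 0, 0]
    - [0, 0, 0.0075, 0, 0, 0]
    - [0, 0, 0.009, 0, 0, 0]
    - [0, 0, 0.01, 0, 0, 0]
    - [0, 0, 0.0105, 0, 0, 0]

```text
clock: 11.65
tool_pos: [0.6134, -0.2549, 0.0586]
orientation: [-180.0, 0.0, -180.0]
force: [-1.3, 2.8, 5.6]
opening: 0.027
gripper_force: 30.0
```

Call:
carry_out:
  rows:
    - [0, 0, 0, 0, 0, 0]
    - [0, 0, 0, 0, 0, 0]

```text
clock: 11.9
tool_pos: [0.6133, -0.255, 0.0582]
orientation: [-180.0, 0.0, -180.0]
force: [-0.9, 3.4, 5.0]
opening: 0.027
gripper_force: 30.0
```

Call:
carry_out:
  rows:
    - [0, 0, 0.001, 0, 0, 0]
    - [0, 0, 0.001, 0, 0, 0]
    - [0, 0, 0.001, 0, 0, 0]

```text
clock: 12.28
tool_pos: [0.6131, -0.255, 0.0568]
orientation: [180.0, -0.0, 180.0]
force: [0.5, 3.2, 2.8]
opening: 0.0269
gripper_force: 30.0
```

Run:
```python
from h import *
s=snap("side","pics/s5.png")
o=telemetry.get_obs();print(o["clock"],o["tool_pos"],o["force"],o["moment"])
im=cv2.resize(s[205:275,380:473,::-1],None,fx=8.5,fy=8.5,interpolation=cv2.INTER_CUBIC)
a=np.linspace(0,2*np.pi,90)
for r,z,c in((.022,.022,(0,255,0)),(.022,.034,(0,0,255)),(.030,.022,(255,0,0))):
  for t in a:
    q=(proj("side",[.614+r*np.cos(t),-.2557+r*np.sin(t),z])-[380,205]+.5)*8.5-.5
    cv2.circle(im,tuple(int(v) for v in q),1,c,-1)
cv2.imwrite("pics/c5.png",im)
```

```text
12.325 [ 0.61308962 -0.25502272  0.05686398] [-0.35138332  3.4542239   2.24274536] [ 1.21260755  0.08951293 -0.01079272]
```

View pics/c5.png

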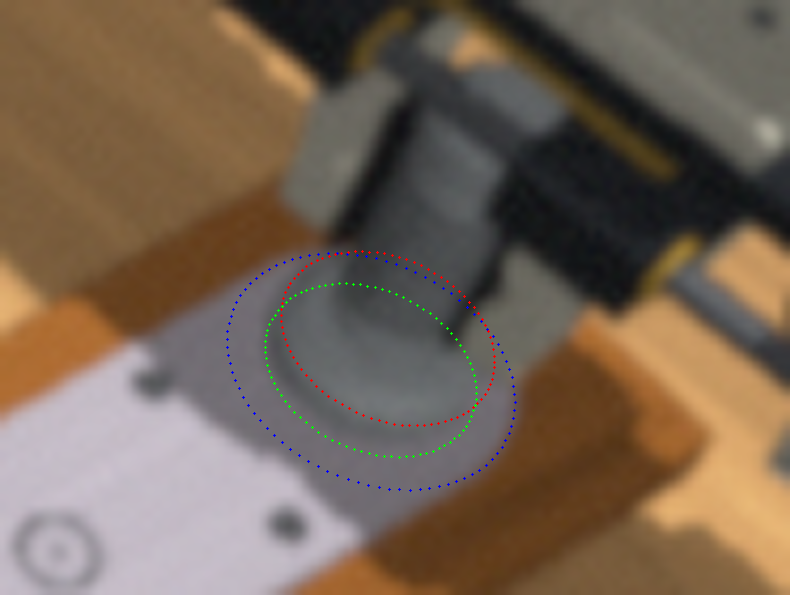

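The sleeve is seen fully down on the foot at side ≈(425,245). The force fell from 5.0 to 2.5 N on the last millimetre, so the spring has snapped. I'll raise the sleeve back while holding it, then release.

Call:
carry_out:
  rows:
    - [0, 0, -0.0015, 0, 0, 0]
    - [0, 0, -0.003, 0, 0, 0]
    - [0, 0, -0.0045, 0, 0, 0]
    - [0, 0, -0.006, 0, 0, 0]
    - [0, 0, -0.0075, 0, 0, 0]
    - [0, 0, -0.009, 0, 0, 0]
    - [0, 0, -0.0105, 0, 0, 0]
    - [0, 0, -0.0115, 0, 0, 0]

```text
clock: 13.32
tool_pos: [0.613, -0.2552, 0.0686]
orientation: [-180.0, 0.0, 180.0]
force: [-0.3, 1.5, 1.8]
opening: 0.0271
gripper_force: 30.0
```

Call:
carry_out:
  rows:
    - [0, 0, -0.0005, 0, 0, 0]
    - [0, 0, -0.0005, 0, 0, 0]

```text
clock: 13.58
tool_pos: [0.6131, -0.2552, 0.0691]
orientation: [-180.0, 0.0, 180.0]
force: [0.3, 1.5, 2.7]
opening: 0.0274
gripper_force: 30.0
```

Call:
carry_out:
  rows:
    - [0, 0, -0.0006, 0, 0, 0]
    - [0, 0, -0.0006, 0, 0, 0]

```text
clock: 13.82
tool_pos: [0.6129, -0.2551, 0.0694]
orientation: [180.0, -0.0, 180.0]
force: [-0.5, 1.0, 0.3]
opening: 0.0269
gripper_force: 30.0
```

Call:
carry_out:
  rows:
    - [0, 0, 0, 0, 0, 0]
    - [0, 0, 0, 0, 0, 0]
    - [0, 0, 0, 0, 0, 0]
    - [0, 0, 0, 0, 0, 0]
    - [0, 0, 0, 0, 0, 0]
    - [0, 0, 0, 0, 0, 0]
    - [0, 0, 0, 0, 0, 0]
    - [0, 0, 0, 0, 0, 0]
  grip: 1

```text
clock: 14.82
tool_pos: [0.613, -0.2551, 0.0697]
orientation: [-180.0, -0.0, 180.0]
force: [0.7, -0.7, 0.3]
opening: 0.0876
gripper_force: 0.0
```

Released. I'll retreat straight up and back towards +y, to clear both views.

Call:
carry_out:
  rows:
    - [0, 0, -0.01, 0, 0, 0]
    - [0, 0, -0.03, 0, 0, 0]
    - [0, 0, -0.07, 0, 0, 0]
    - [0, 0, -0.12, 0, 0, 0]
    - [0, 0, -0.16, 0, 0, 0]
    - [0.02, 0.05, -0.18, 0, 0, 0]
    - [0.04, 0.1, -0.18, 0, 0, 0]
    - [0.06, 0.15, -0.18, 0, 0, 0]

```text
clock: 15.82
tool_pos: [0.5524, -0.1039, 0.2509]
orientation: [180.0, 0.1, 180.0]
force: [1.1, 0.7, -0.1]
opening: 0.0876
gripper_force: 0.0
```

Call:
carry_out:
  rows:
    - [0.01, 0.05, 0, 0, 0, 0]
    - [0.02, 0.1, 0, 0, 0, 0]
    - [0.03, 0.15, 0, 0, 0, 0]
    - [0.03, 0.19, 0, 0, 0, 0]
    - [0.03, 0.2, 0, 0, 0, 0]

```text
clock: 16.45
tool_pos: [0.523, 0.097, 0.2506]
orientation: [180.0, 0.1, -179.8]
force: [-0.4, -0.5, -0.1]
opening: 0.0878
gripper_force: 0.0
```

Run:
```python
from h import *
out=[]
for n,x,y in(("side",380,190),("top",315,105)):
  im=snap(n,f"pics/{n}6.png")
  im=cv2.resize(im[y:y+80,x:x+80,::-1],None,fx=5,fy=5,interpolation=cv2.INTER_CUBIC)
  for r,z,c in((.022,.022,(0,255,0)),(.015,.126,(0,0,255)),(.030,.022,(255,0,0))):
    for t in np.linspace(0,2*np.pi,90):
      q=(proj(n,[.6137+r*np.cos(t),-.2557+r*np.sin(t),z])-[x,y]+.5)*5-.5
      cv2.circle(im,tuple(int(v) for v in q),1,c,-1)
  out.append(im)
cv2.imwrite("pics/c6.png",np.hstack(out));print(telemetry.get_obs()["clock"])
```

```text
16.55
```

View pics/c6.png

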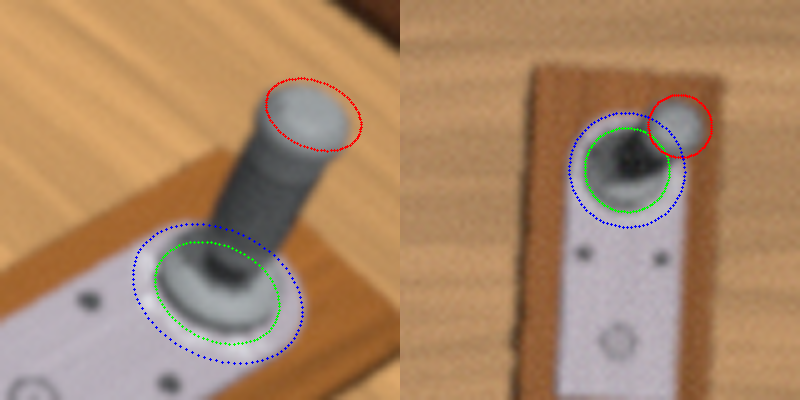

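The punch stands upright at side ≈(423,247) with its sleeve back up. Before handing in I'll check the centring numerically along edge profiles.

Run:
```python
from h import *
np.set_printoptions(precision=1,suppress=True,linewidth=200)
out=[]
for n,x,y in(("side",398,224),("top",335,122)):
  g=cv2.imread(f"pics/{n}6.png")
  im=cv2.resize(g[y:y+36,x:x+50],None,fx=8,fy=8,interpolation=cv2.INTER_CUBIC)
  im=cv2.convertScaleAbs(im,alpha=1.3,beta=-40)
  for r,z,c in((.022,.022,(0,255,0)),(.022,.034,(0,0,255)),(.030,.022,(255,0,0))):
    for t in np.linspace(0,2*np.pi,25)[:-1]:
      q=(proj(n,[.6137+r*np.cos(t),-.2557+r*np.sin(t),z])-[x,y]+.5)*8-.5
      cv2.circle(im,tuple(int(v) for v in q),1,c,-1)
  out.append(im)
cv2.imwrite("pics/c7.png",np.hstack(out))
# reference check: model vs punch at its first place (foot bottom rim), side crop px scale 5 origin (190,65)
P=np.array([[.538+.022*np.cos(t),.2936+.022*np.sin(t),z] for z in(0,.012) for t in np.linspace(0,6.28,200)])
q=np.array([(proj("side",p)-[190,65]+.5)*5 for p in P]);print("orig side: model x",q[:,0].min(),q[:,0].max(),"bottom",q[:,1].max(),"seen 127 213 278")
```

```text
orig side: model x 122.63731721684039 213.7922241097968 bottom 288.8426972351015 seen 127 213 278
```

View pics/c7.png

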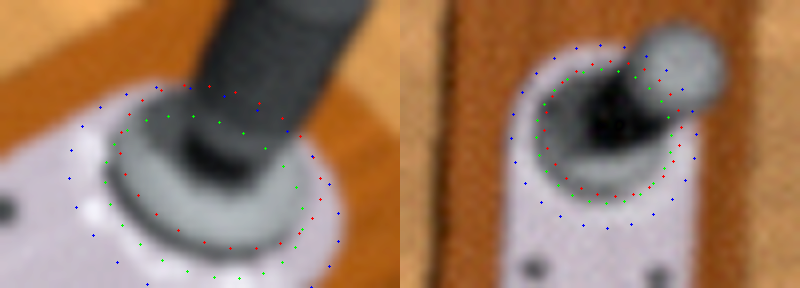

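The top view shows the foot concentric with the rounded end, centred at ≈(410.0,138.6) against 410.0,138.8. The foot's rim reads about 2 px small at the bottom in the side view, but it read the same at its original place, so that is not an offset. The punch is upright with its sleeve up, so I'm handing in.

```bash
python3 -c "
from plant import workorder
print(workorder.close_job())"
```

```text
the job is handed in; nothing more can be done
None
```

I fired the punch once, on the drill spot at the rounded end; I then released it standing upright, sleeve back up, centred to about 1 mm, and handed the job in at about 16.5 s (no verdict was returned).

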